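Load the slip pad under the clipboard's spring clip

ROBOT

A 6-joint arm with a two-finger parallel gripper is mounted at the origin on a cart in front of the work surface, level with it; the furniture and walls round the work are solid. World frame = base frame: x ahead of the robot, y to its left, z up, the work surface at z = 0. Lengths are in m, angles in rad, forces in N, time in s.
With the tool pointing down it reaches from about 0.25 to 0.725 m from the base axis. Payload 9.7 kg.
Tool frame: the origin (TCP) lies at the very end of the fingers, on their centre line; the grasp point (between the pads) lies 19 mm behind it; z points along the fingers, y is the line along which they close (so a half turn about z gives the same grasp; the last joint's range is limited). The gripper opens to 85 mm and grips with 20 to 120 N. Pads are 22 mm wide; open, the fingers measure 114 mm over their backs; the gripper's body (76 mm by 85 mm) begins 54 mm behind the grasp point. The pads swing forward as they close: fully open they stand 13 mm farther back than shut.
Start: joints at [1.24, 0.087, 0.176, 1.66, 0, 1.571], TCP at [0.179, 0.52, 0.231] pointing down, gripper open.
Joint ranges: [-3.13, 3.13], [-0.85, 1.81], [-1.15, 1.24], [-2.2, 2.28], [-1.44, 1.52], [-3.14, 3.14]. Speed limits (rad/s): [2.22, 2.22, 2.57, 3.14, 3.14, 3.14].

INTERFACE

Orientations are given as a unit quaternion [w, x, y, z].
In Python, from station import bot, ticket, grab_frame gives the robot as it stands (bot), with the cameras as plain functions and the job (ticket).
- The arm moves only by the shell command python3 jog.py 'ROWS' [OPENING] [FORCE]. ROWS is rows parted by semicolons, their numbers by spaces, 1 to 12 of them, each of 4 numbers: dx, dy, dz in m, then a turn about the tool's z in rad; each row shifts and turns the commanded pose from where the row before left it, along the tool's axes as they then stand; what a row does not reach is not made up. A row lasts 1/12 s, in which the tool goes at most 0.0417 m and 0.125 rad, less where a joint would pass 70% of its speed; a pose out of reach is approached as far as the arm can. OPENING is the finger opening in m, set as the command begins (- or left out keeps the last). The fingers move at their own pace and stop on an object; FORCE is the grip in N (left out, the last holds). Time passes only in rows, so rows that do not move let the fingers close. It prints the time, the measured TCP pose, the force, the opening and the grip force at its end.
- bot.state(): the state, without advancing time (a new reading comes with each control period).
- grab_frame(name): name is "scene" or "top" or "wrist"; returns a dict with "frame" (420x560x3 uint8, red, green, blue), "fx", "fy", "cx", "cy" (pixels), "dist_coeffs" ([k1, k2, p1, p2, k3] as OpenCV has them; the pictures are not rectified), "R" (3x3) and "t" (3): a world point X has camera coordinates R X + t. Camera axes: x right, y down, z forward; pixel columns grow to the right and rows downward; lengths in m; the calibration is good to about 2 mm. A picture is of the moment at which its call begins. There is no depth.
- ticket.hand_in(): hands the job in; it is judged then, once.
The state is a dict: "clock": time; "joints": joint angles; "dq": joint speeds; "tau": joint torques, N m; "ee_pos": TCP position; "tool_rot": TCP orientation; "contact_force": force on the tool from outside, world axes, zero at the start; "moment": the same for the moment, N m; "opening": finger opening in m; "grip_force": force on a finger pad.
Only numpy, scipy, OpenCV 4.12 (cv2) and the standard library are available. Lean on these libraries where they do the work, as an engineer would, in place of code of your own. Each camera call takes 0.05 s, during which the arm holds its last target. There are 200 camera calls.

TASK

Load the pad of appointment slips into the clipboard: press the tongue of the spring clip down with one fingertip to hold the flap open, and with the other fingertip push the pad under it, bound edge first, until it sits fully home and square against the stop bar, centred under the clip; then let the clip close on it and move clear. Only push and press: do not pinch or lift anything, and leave the pen, the tape measure and the phone where they are.

Things in the scene. Friction and masses are not known exactly. Their poses are not given: they have to be found in the camera images.
- clipboard: brown hardboard clipboard, 170 (y) x 255 (x) x 4 mm, fixed, steel lever clip at its far end. Origin: on its underside, directly below the middle of the clip's hinge pin; x runs along the board from its near end (x -200 mm) to its far end (+55), y to the left, z up. Pin along y at z 17 mm, barrel and ears up to z 23 mm. Stop bar under it: x -8 to +4 mm, 104 mm wide, top at z 12 mm.
- stop (a point): middle of the stop bar's near face, x = -8 mm, z = 8 mm in the clipboard's frame: the pad's bound edge must come to rest against this face
- clip_flap (a joint): hinge of flap and tongue (one bent steel plate), rad: 0 shut, lip on the board; 0.75 open with the tongue level; 0.80 end stop. A spring shuts it: held open it takes 0.1 N m, 2 to 8 N straight down on the tongue, least at its far end. At about 0.50 the lip rests on the 10 mm pad; from 0.60 up it clears the pad by 2 mm or more. Pushing the pad against the shut flap does not open it.
- lip (a point): middle of the lip, the lower edge of the 100 mm wide flap in front of the pin. Shut: on the board at clipboard x = -18 mm. Opening, it swings up and toward the near end: at 0.75 its edge is 15 mm above the board and reaches x = -23 mm, the flap's top is at z = 28 mm. So let the pad wait with its bound edge at x = -25 mm or nearer the near end.
- tongue (a point): middle of the upper face of the tongue, the 60 mm wide plate behind the pin, to be pressed down. In the clipboard's frame, shut: rises toward the far end at 0.75 rad from x 13, z 20 mm to x 38, z 43 mm. At 0.75: level, upper face 10 mm above the worktop, smooth from x 11 to 46 mm, so that a fingertip pressing at x 14 to 44 mm can slide along it while it stays open.
- slip_pad: block of white slips with cardboard back and a grey bound edge, loose on the board, 40 mm deep (x), 90 mm wide (y), 10 mm thick, about 60 g. Origin: centre of its underside (4 mm above the worktop on the board); x points to the bound edge, z up. It starts 20 to 60 mm in front of the shut lip, off centre by up to 22 mm and turned by up to 0.3 rad.
- pad_front (a point): middle of the pad's bound edge, at half its thickness: 20 mm from the pad's centre along its x
- pad_back (a point): middle of the pad's free edge, at half its thickness: 20 mm from the pad's centre against its x; push here
- pen: white ballpoint pen, 145 mm long (y), 11 mm thick, lying across the near end of the board, about 180 mm from the pin; origin under its middle. Leave alone.
- tape_measure: round yellow tape measure, 50 mm across, 15 mm high, on the worktop to the right of the board; origin under its middle. Leave alone.
- phone: white keypad phone, 117 mm (x) by 51 mm (y), 15 mm high, on the worktop to the left of the board; origin under its middle. Leave alone.

How it is judged:
On the way, in this order (a step that is already met when the one before it is completed fails the run):
1. the flap is held open by a fingertip on the tongue, the pad still in front of it (value of joint clip_flap above 0.6 rad and contact force between the fingers and clipboard above 0.5 N and x of pad_front in the frame of clipboard below -0.018 m), for 0.2 s.
2. with the flap still held open, the other fingertip pushes the pad under it (value of joint clip_flap above 0.6 rad and contact force between the fingers and clipboard above 0.5 N and contact force between the fingers and slip_pad above 0.1 N and x of pad_front in the frame of clipboard above -0.016 m), for 0.1 s.
At the end, for the whole second after the job is handed in: The pad lies flat on the board under the clip, its bound edge within 3.5 mm of the stop bar, centred within 10 mm and square within 0.08 rad; the flap has closed on top of it (joint 0.44 to 0.56) and everything is at rest (x of pad_front in the frame of clipboard above -0.0115 m and y of pad_front in the frame of clipboard between -0.01 and 0.01 m and z of pad_front in the frame of clipboard below 0.012 m and angle between the x axis of slip_pad and the x axis of clipboard, either way round below 0.08 rad and angle between slip_pad's own z axis and vertical below 0.08 rad and value of joint clip_flap between 0.44 and 0.56 rad and linear speed of slip_pad below 0.01 m/s); the robot touches nothing.
It fails at once if the pad is lifted or tipped up (height (world z) of slip_pad above 0.016 m or angle between slip_pad's own z axis and vertical above 0.35 rad).
It fails at once if the pad is squeezed or rammed with more than 35 N (contact force between the fingers and slip_pad above 35 N).
It fails at once if the pen, tape measure or phone is moved more than 25 mm (distance of any of pen, tape_measure, phone from where it was at the start of the episode above 0.025 m).
It also fails if it takes over 72 s, if anything falls off the work surface, if the arm or the gripper's body presses on something with over 40 N, if the wrist force passes 120 N, or if a joint passes its speed limit or range.

## Working session

There is one attempt and no reset: what is moved stays moved. The work goes in short steps, Python scripts to look and compute and a shell command to move; the robot and the scene stay as the last step left them, time stands still between calls to the robot, and variables do not carry over. Pictures are saved under pics/ and viewed, at most 10 in all, crops included, and the job is handed in when it is done.

```bash
ls; mkdir -p pics
python3 - <<'E'
from station import bot, ticket, grab_frame
import cv2,numpy as np
s=bot.state();print({k:np.round(v,3).tolist() for k,v in s.items()})
for n in("scene","top"):
    f=grab_frame(n);cv2.imwrite(f"pics/{n}0.png",cv2.cvtColor(f["frame"],cv2.COLOR_RGB2BGR))
    print(n,f["fx"],f["cx"],f["cy"],f["dist_coeffs"],np.round(f["R"],3).tolist(),f["t"])
E
```

```text
jog.py
pics
station.py
{'clock': 0.0, 'joints': [1.24, 0.087, 0.175, 1.66, 0.0, 1.571], 'dq': [0.002, -0.002, 0.0, 0.0, 0.001, 0.002], 'tau': [-0.002, -52.039, 46.48, 0.016, 0.0, -0.0], 'ee_pos': [0.179, 0.52, 0.231], 'tool_rot': [-0.0, 0.165, 0.986, -0.001], 'contact_force': [-0.204, -0.489, 0.351], 'moment': [-0.061, -0.04, -0.028], 'grip_force': 0.0, 'opening': 0.085}
scene 438.6887392774515 279.49265148428765 209.81649271654356 [0.00491374 0.         0.         0.         0.        ] [[-0.924, -0.383, -0.01], [-0.282, 0.697, -0.659], [0.259, -0.606, -0.752]] [0.45551417 0.22104753 0.72594645]
top 491.743431858618 268.7905425407848 212.26141385243065 [-0.0568722  0.         0.         0.         0.       ] [[-0.024, -1.0, -0.017], [-0.996, 0.026, -0.086], [0.086, 0.015, -0.996]] [-0.03971422  0.54119959  0.86629492]
```

View pics/top0.png

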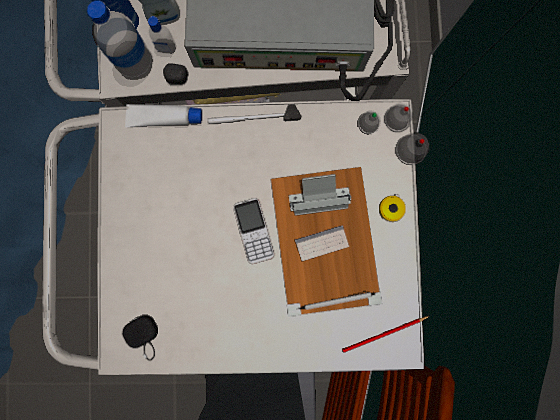

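View pics/scene0.png

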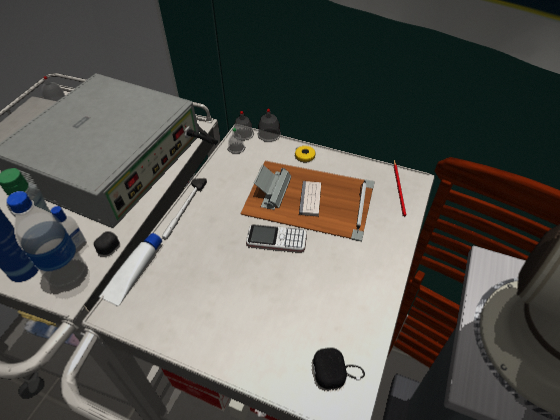

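The top view shows the clipboard spanning about (271,179)–(380,310), with the clip near (320,195), the pad near (321,244), the pen near (335,305), the phone at (254,231) and the tape at (392,208). The scene view shows the clip at (272,185) and the pad at (311,198). I'll enlarge both.

Run:
```python
import cv2
a=cv2.imread("pics/top0.png")[160:320,262:392];cv2.imwrite("pics/topc.png",cv2.resize(a,None,fx=3.7,fy=3.7,interpolation=cv2.INTER_CUBIC))
a=cv2.imread("pics/scene0.png")[155:245,237:387];cv2.imwrite("pics/scenec.png",cv2.resize(a,None,fx=5,fy=5,interpolation=cv2.INTER_CUBIC))
```

```text
(no output)
```

View pics/topc.png

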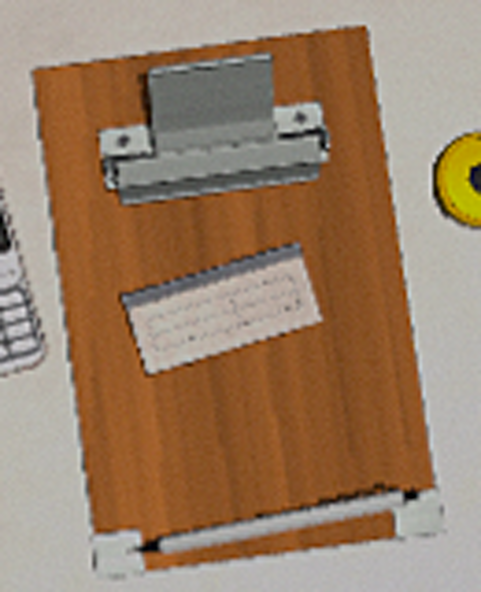

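View pics/scenec.png

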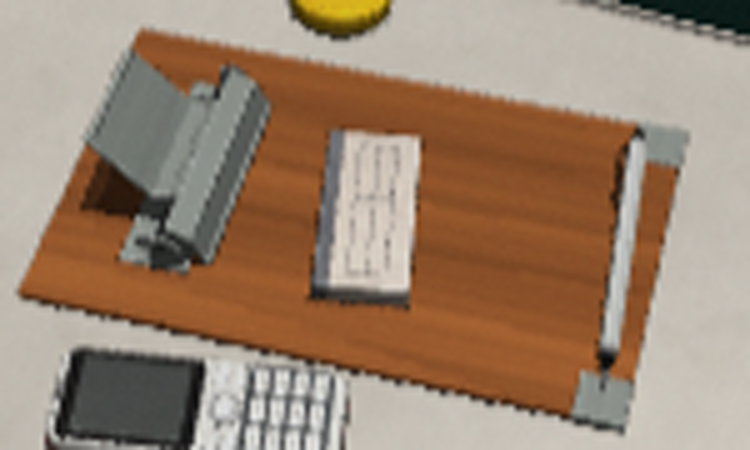

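Board corners, far-left/far-right/near-right/near-left: (35,70), (367,26), (443,532), (97,577) in the top crop, and (20,293), (140,30), (688,133), (625,432) in the scene crop. Pad top corners, bound-left/bound-right/free-right/free-left: (122,296), (299,244), (322,321), (148,376) and (313,288), (330,130), (421,138), (409,293).

```bash
cat > h.py <<'E'
import numpy as np,cv2
from scipy.optimize import least_squares
def ray(f,uv):
    K=np.array([[f["fx"],0,f["cx"]],[0,f["fy"],f["cy"]],[0,0,1]])
    n=cv2.undistortPoints(np.array(uv,float).reshape(-1,1,2),K,np.array(f["dist_coeffs"],float)).reshape(-1,2)
    R=np.array(f["R"]);d=np.c_[n,np.ones(len(n))]@R
    return -R.T@np.array(f["t"]),d
def onz(f,uv,z):
    c,d=ray(f,uv);return c+d*((z-c[2])/d[:,2])[:,None]
def tri(fs,uvs):
    out=[]
    rs=[ray(f,u) for f,u in zip(fs,uvs)]
    for i in range(len(uvs[0])):
        A=np.zeros((3,3));b=np.zeros(3)
        for c,d in rs:
            e=d[i]/np.linalg.norm(d[i]);P=np.eye(3)-np.outer(e,e);A+=P;b+=P@c
        out.append(np.linalg.solve(A,b))
    return np.array(out)
def fit(local,world):
    def g(p):
        c,s=np.cos(p[2]),np.sin(p[2]);return (local@np.array([[c,s],[-s,c]])+p[:2]-world[:,:2]).ravel()
    r=least_squares(g,[0.4,0,0]);return r.x,np.sqrt(np.mean(r.fun**2))
def inb(b,p):
    c,s=np.cos(b[2]),np.sin(b[2]);return (np.atleast_2d(p)[:,:2]-b[:2])@np.array([[c,-s],[s,c]])
E
python3 - <<'E'
from station import bot, ticket, grab_frame
from h import *
np.set_printoptions(precision=4,suppress=True)
ft,fs=grab_frame("top"),grab_frame("scene")
T=lambda u:(np.array(u)+.5)/3.7-.5+[262,160]
S=lambda u:(np.array(u)+.5)/5-.5+[237,155]
bt=T([(35,70),(367,26),(443,532),(97,577)]);bs=S([(20,293),(140,30),(688,133),(625,432)])
pt=T([(122,296),(299,244),(322,321),(148,376)]);ps=S([(313,288),(330,130),(421,138),(409,293)])
print(tri([ft,fs],[bt,bs]));print(tri([ft,fs],[pt,ps]))
B=np.array([(55,85),(55,-85),(-200,-85),(-200,85)])/1e3
P=np.array([(20,45),(20,-45),(-20,-45),(-20,45)])/1e3
for n,f,b,p in(("top",ft,bt,pt),("scene",fs,bs,ps)):
    bb,e=fit(B,onz(f,b,.004));pp,e2=fit(P,onz(f,p,.014));print(n,bb,e,pp,e2,inb(bb,pp),pp[2]-bb[2])
# tape, phone
print(onz(ft,[(392,208)],.015),onz(ft,[(254,231)],.015))
print(ray(ft,[(0,0)])[0])
E
```

```text
[[ 0.6048 -0.0586  0.004 ]
 [ 0.6233 -0.2259  0.0037]
 [ 0.3705 -0.2533  0.0052]
 [ 0.3523 -0.083   0.0037]]
[[ 0.4898 -0.0987  0.0141]
 [ 0.514  -0.1859  0.0159]
 [ 0.4758 -0.1958  0.0161]
 [ 0.4513 -0.11    0.0155]]
top [ 0.5594 -0.1479  0.1032] 0.0007866413687200419 [ 0.482  -0.148   0.2698] 0.0003949559816826751 [[-0.077   0.0079]] 0.16668703907227142
scene [ 0.5602 -0.1475  0.1067] 0.0009228986258939905 [ 0.4838 -0.1486  0.2807] 0.0005955401191225413 [[-0.0761  0.007 ]] 0.17398125671649337
[[ 0.5428 -0.278   0.015 ]] [[ 0.5072 -0.0253  0.015 ]]
[ 0.4635 -0.0667  0.9086]
```

Both views agree. The board origin is at (0.560, -0.148) with yaw 0.105. The pad centre is at board (-77, +7.5) mm, turned 0.17 rad, with its top triangulated at z of about 15 mm. I'll add a delta helper and test the turn sign with one row.

```bash
cat >> h.py <<'E'
BD=np.array([.5597,-.1477,.105])
def go(bot,x=None,y=None,z=None,yaw=0.):
    """print rest to go: TCP to board (x,y) mm, world z mm, tool-y yaw rel. board; translation given in axes AFTER and BEFORE the turn"""
    from scipy.spatial.transform import Rotation as Ro
    s=bot.state();q=s["tool_rot"];M=Ro.from_quat(np.r_[q[1:],q[0]]).as_matrix()
    p=np.array(s["ee_pos"]);b=inb(BD,p)[0]*1e3;cy=np.arctan2(M[1,1],M[0,1])-BD[2]
    print("t %.2f board"%s["clock"],b.round(1),"z %.1f"%(p[2]*1e3),"yaw %.3f"%cy,"F",np.round(s["contact_force"],1),"open %.3f"%s["opening"],"j",np.round(s["joints"],2),"tilt",np.round(M[:2,2],3))
    if x is None:return
    d=np.array([x,y])/1e3-inb(BD,p)[0];c,sn=np.cos(BD[2]),np.sin(BD[2])
    w=np.r_[d[0]*c-d[1]*sn,d[0]*sn+d[1]*c,z/1e3-p[2]]
    t=-(yaw-cy);Mz=M@Ro.from_rotvec([0,0,t]).as_matrix()
    print("before-turn axes",(M.T@w).round(4),"after",(Mz.T@w).round(4),"turn %.3f"%t)
E
python3 jog.py '0 0 0 -0.125;0 0 0 0' 0.05; python3 -c "
from station import bot, ticket, grab_frame
from h import *
go(bot,-125,7,100,np.pi/2)"
```

```text
clock: 0.37
ee_pos: [0.1786, 0.5201, 0.2311]
tool_rot: [-0.0, 0.1, 0.995, -0.0]
contact_force: [0.1, -0.5, 0.3]
opening: 0.0639
grip_force: 0.0
t 0.37 board [-309.   704.1] z 231.1 yaw 1.266 F [ 0.1 -0.5  0.3] open 0.064 j [ 1.24  0.09  0.18  1.66 -0.    1.44] tilt [-0. -0.]
before-turn axes [-0.3849 -0.6096  0.1313] after [-0.184  -0.697   0.1313] turn -0.305
```

```bash
python3 jog.py '0 0 0 -0.1;0 0 0 -0.1;0 0 0 -0.105;-0.009 -0.035 0;-0.009 -0.035 0;-0.009 -0.035 0;-0.009 -0.035 0;-0.009 -0.035 0;-0.009 -0.035 0;-0.009 -0.035 0;-0.009 -0.035 0;-0.009 -0.035 0' >/dev/null 2>&1 || echo bad; python3 -c "
from station import bot, ticket, grab_frame
from h import *
go(bot,-125,7,100,np.pi/2)"
```

```text
bad
t 0.37 board [-309.   704.1] z 231.1 yaw 1.266 F [ 0.1 -0.5  0.3] open 0.064 j [ 1.24  0.09  0.18  1.66 -0.    1.44] tilt [-0. -0.]
before-turn axes [-0.3849 -0.6096  0.1313] after [-0.184  -0.697   0.1313] turn -0.305
```

Every row needs 4 numbers, and mine had 3.

```bash
python3 jog.py '0 0 0 -0.1;0 0 0 -0.1;0 0 0 -0.105;-0.009 -0.035 0 0;-0.009 -0.035 0 0;-0.009 -0.035 0 0;-0.009 -0.035 0 0;-0.009 -0.035 0 0;-0.009 -0.035 0 0;-0.009 -0.035 0 0;-0.009 -0.035 0 0;-0.009 -0.035 0 0' | head -1; python3 jog.py '-0.009 -0.035 0 0;-0.009 -0.035 0 0;-0.009 -0.035 0 0;-0.009 -0.035 0 0;-0.009 -0.035 0 0;-0.009 -0.035 0 0;-0.009 -0.035 0 0;-0.009 -0.035 0 0;-0.009 -0.035 0.02 0;-0.009 -0.035 0.02 0;0 0 0.02 0;0 0 0 0'|head -1; python3 -c "
from station import bot, ticket, grab_frame
from h import *
go(bot,-125,7,6,np.pi/2)"
```

```text
clock: 1.37
clock: 2.37
t 2.37 board [-143.4   37.2] z 167.3 yaw 1.558 F [-0.4  0.9 -0.2] open 0.050 j [-0.3  -0.2  -0.22  1.56  0.   -0.39] tilt [-0.006  0.002]
before-turn axes [-0.0197 -0.0304  0.1612] after [-0.0193 -0.0306  0.1612] turn -0.012
```

```bash
python3 jog.py '-0.01 -0.015 0.02 0;-0.01 -0.016 0.03 0;0 0 0.03 0;0 0 0.03 0;0 0 0.02 0;0 0 0 0;0 0 0 0' | head -1; python3 -c "
from station import bot, ticket, grab_frame
from h import *
go(bot,-125,7,6,np.pi/2)"
```

```text
clock: 2.95
t 2.95 board [-122.1    7.9] z 42.0 yaw 1.565 F [0.2 0.8 0.5] open 0.050 j [-0.34 -0.11 -0.38  1.3   0.   -0.43] tilt [-0.001  0.   ]
before-turn axes [ 0.0029 -0.0009  0.036 ] after [ 0.0029 -0.0009  0.036 ] turn -0.006
```

```bash
python3 jog.py '0.002 0 0.012 -0.006;0.001 0 0.012 0;0 0 0.006 0;0 0 0.003 0;0 0 0.003 0;0 0 0 0;0 0 0 0' | head -1
python3 - <<'E'
from station import bot, ticket, grab_frame
from h import *
go(bot,-90,7,6,np.pi/2)
o=[]
for n in("scene","top"):
    f=grab_frame(n)["frame"][:,:,::-1]
    o.append(cv2.resize(f[155:245,237:387] if n=="scene" else f[170:320,262:392],(390,450) if n=="top" else (400,240),interpolation=cv2.INTER_CUBIC))
c=np.zeros((450,790,3),np.uint8);c[:,:390]=o[1];c[:240,390:]=o[0];cv2.imwrite("pics/a1.png",c)
E
```

```text
clock: 3.53
t 3.53 board [-124.9    7. ] z 5.5 yaw 1.571 F [0.2 0.6 0.5] open 0.051 j [-0.34 -0.09 -0.44  1.22  0.   -0.45] tilt [ 0. -0.]
before-turn axes [-0.0349  0.     -0.0005] after [-0.0349  0.     -0.0005] turn 0.000
```

View pics/a1.png

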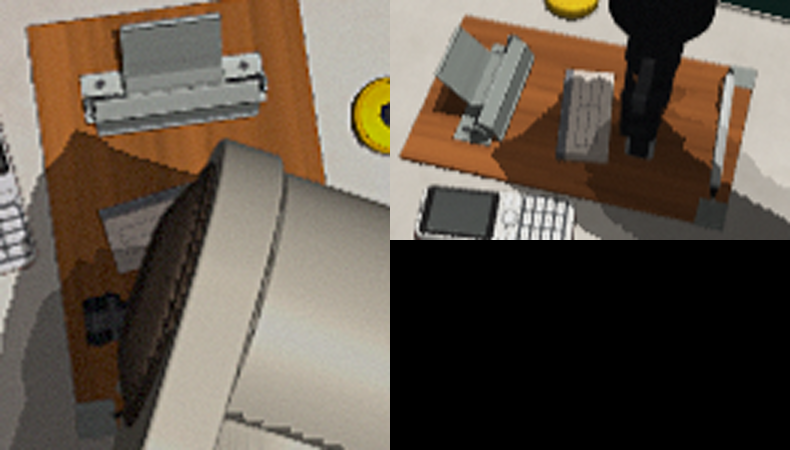

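The top half of the arm occludes the pad, but the fingertips sit behind it, low over the board and with no contact. I'll push forward to square it.

```bash
python3 jog.py '-0.003 0 0 0;-0.003 0 0 0;-0.003 0 0 0;-0.003 0 0 0;-0.003 0 0 0;-0.003 0 0 0;-0.003 0 0 0;-0.003 0 0 0;-0.003 0 0 0;-0.003 0 0 0;-0.003 0 0 0;0 0 0 0'; python3 jog.py '0.01 0 0 0;0.005 0 -0.03 0;0 0 -0.04 0;0 0.03 -0.03 0;0 0.04 0 0;0 0.04 0 0;0 0.04 0 0;0 0.04 0 0;0 0 0 0;0 0 0 0' 0|head -1
python3 - <<'E'
from station import bot, ticket, grab_frame
from h import *
go(bot,-75,80,6,np.pi/2)
f=grab_frame("top")["frame"][170:320,262:392,::-1]
g=grab_frame("scene")["frame"][155:245,237:387,::-1]
c=np.zeros((555,790,3),np.uint8);c[:,:481]=cv2.resize(f,(481,555),interpolation=cv2.INTER_CUBIC);c[:185,481:]=cv2.resize(g,(309,185));cv2.imwrite("pics/a2.png",c)
E
```

```text
clock: 4.63
ee_pos: [0.468, -0.1503, 0.0053]
tool_rot: [0.0, -0.053, 0.999, -0.0]
contact_force: [-0.1, -0.5, 0.2]
opening: 0.0502
grip_force: 0.0
clock: 5.47
t 5.47 board [-107.8  198.1] z 104.8 yaw 1.575 F [-0.4 -0.5 -0.5] open -0.000 j [ 0.09 -0.2  -0.35  1.43 -0.   -0.02] tilt [ 0. -0.]
before-turn axes [-0.0322 -0.1183  0.0988] after [-0.0327 -0.1181  0.0988] turn 0.005
```

View pics/a2.png

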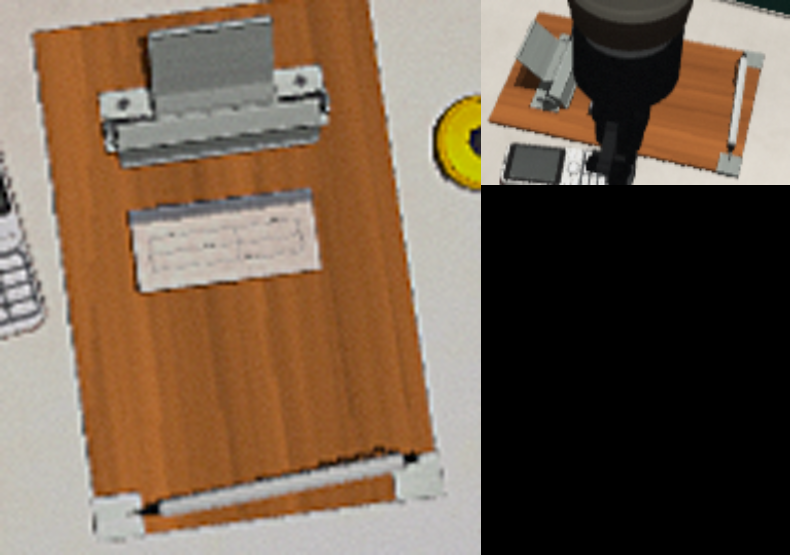

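The pad is now square. Its corners in the crop are BL (130,212), BR (312,190), FR (321,269) and FL (139,292).

Run:
```python
from station import bot, ticket, grab_frame
from h import *
f=grab_frame("top")
T=lambda u:(np.array(u)+.5)/3.7-.5+[262,170]
P=np.array([(20,45),(20,-45),(-20,-45),(-20,45)])/1e3
p,e=fit(P,onz(f,T([(130,212),(312,190),(321,269),(139,292)]),.014));print(inb(BD,p)*1e3,p[2]-BD[2],e)
b,e=fit(np.array([(55,85),(55,-85),(-200,-85),(-200,85)])/1e3,onz(f,T([(35,33),(367,-11),(443,495),(97,540)]),.004));print(b)
go(bot,-60,75,60,np.pi/2)
```

```text
[[-62.16964914   4.42209853]] -0.010381599698654279 0.0003592586763676238
[ 0.55940136 -0.14790288  0.10316242]
t 5.62 board [-107.4  195.6] z 104.7 yaw 1.570 F [ 1.1 -0.6  0.5] open -0.000 j [ 0.08 -0.2  -0.34  1.43 -0.   -0.02] tilt [-0. -0.]
before-turn axes [-0.0475 -0.1205  0.0447] after [-0.0474 -0.1206  0.0447] turn -0.001
```

The pad is at (-62, +4.4) mm with yaw -0.01, which is centred well enough. Next is another two-finger push to bring the bound edge to about -27 mm.

```bash
python3 jog.py '0 -0.038 0 0;0 -0.038 0 0;0 -0.038 0 0;0 -0.038 0.02 0;0 -0.038 0.03 0;0 0 0.02 0;0 0 0 0;0 0 0 0' 0.05|head -1; python3 -c "
from station import bot, ticket, grab_frame
from h import *
go(bot,-105,4.5,5.5,np.pi/2)"
```

```text
clock: 6.28
t 6.28 board [-108.5   12. ] z 38.8 yaw 1.568 F [ 1.1 -0.   1.1] open 0.050 j [-0.32 -0.08 -0.36  1.29  0.   -0.42] tilt [-0.003  0.001]
before-turn axes [-0.0036 -0.0076  0.0333] after [-0.0036 -0.0076  0.0333] turn -0.003
```

```bash
python3 jog.py '0 0 0.01 0;0 0 0.01 0;0 0 0.006 0;0 0 0.003 0;0 0 0 0;0 0 0 0'|head -1; python3 -c "
from station import bot, ticket, grab_frame
from h import *
go(bot,-76.5,4.5,5.5,np.pi/2)"
```

```text
clock: 6.78
t 6.78 board [-106.9   13.3] z 10.7 yaw 1.572 F [-0.4 -0.1 -0.1] open 0.050 j [-0.31 -0.06 -0.4   1.23 -0.   -0.42] tilt [ 0. -0.]
before-turn axes [-0.0304 -0.0088  0.0052] after [-0.0304 -0.0088  0.0052] turn 0.001
```

```bash
python3 jog.py '0 -0.005 0.002 0;0 -0.004 0.003 0;-0.005 0 0 0;-0.005 0 0 0;-0.003 0 0 0;-0.003 0 0 0;-0.003 0 0 0;-0.003 0 0 0;-0.003 0 0 0;-0.003 0 0 0;-0.0025 0 0 0;0 0 0 0'|head -1; python3 -c "
from station import bot, ticket, grab_frame
from h import *
go(bot,-76.5,4.5,5.5,np.pi/2)"; python3 jog.py '0.01 0 0 0;0.005 0 -0.03 0;0 0 -0.04 0;0 0.01 -0.03 0;0 0.04 0 0;0 0.04 0 0;0 0.04 0 0;0 0.04 0 0;0 0 0 0;0 0 0 0' 0.084|head -1
python3 - <<'E'
from station import bot, ticket, grab_frame
from h import *
go(bot,-105,4.5,6,np.pi/2)
f=grab_frame("top")["frame"][170:320,262:392,::-1]
cv2.imwrite("pics/a3.png",cv2.resize(f,(481,555),interpolation=cv2.INTER_CUBIC))
E
```

```text
clock: 7.78
t 7.78 board [-76.   4.] z 5.5 yaw 1.571 F [1.  0.2 0.4] open 0.050 j [-0.3   0.02 -0.33  1.22  0.   -0.41] tilt [ 0. -0.]
before-turn axes [0.0005 0.0005 0.    ] after [0.0005 0.0005 0.    ] turn 0.000
clock: 8.62
t 8.62 board [-92.2 175.6] z 105.6 yaw 1.575 F [-1.1 -0.   0.7] open 0.084 j [ 0.04 -0.16 -0.31  1.43 -0.   -0.07] tilt [ 0. -0.]
before-turn axes [ 0.0136 -0.171   0.0996] after [ 0.0128 -0.1711  0.0996] turn 0.004
```

View pics/a3.png

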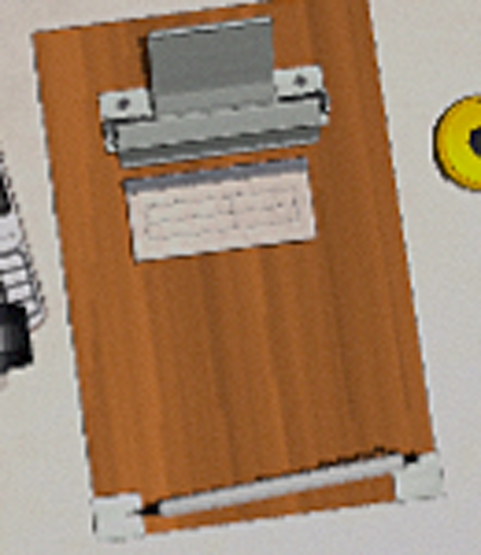

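The pad is square just ahead of the flap, with corners BL (124,180), BR (306,158), FR (316,237) and FL (135,262). I'll compute its pose and turn the tool so the fingers line up along the board.

```bash
python3 jog.py '0 0 0 0.12;0 0 0 0.12;0 0 0 0.12;0 0 0 0.12;0 0 0 0.12;0 0 0 0.12;0 0 0 0.12;0 0 0 0.12;0 0 0 0.12;0 0 0 0.12;0 0 0 0.12;0 0 0 0.12'|head -1;python3 jog.py '0 0 0 0.12;0 0 0 0.011;0 0 0 0'|head -1
python3 - <<'E'
from station import bot, ticket, grab_frame
from h import *
f=grab_frame("top")
T=lambda u:(np.array(u)+.5)/3.7-.5+[262,170]
P=np.array([(20,45),(20,-45),(-20,-45),(-20,45)])/1e3
p,e=fit(P,onz(f,T([(124,180),(306,158),(316,237),(135,262)]),.014));print(inb(BD,p)*1e3,p[2]-BD[2],e)
go(bot,-27,3.5,80,0)
E
```

```text
clock: 9.67
clock: 9.92
[[-46.484108     4.84865532]] -0.0027743558736073315 0.0003018899209811082
t 9.97 board [-91.8 172.9] z 105.4 yaw 0.002 F [-0.5  0.1  0.5] open 0.084 j [ 0.03 -0.16 -0.31  1.42 -0.    1.5 ] tilt [-0. -0.]
before-turn axes [-0.1695  0.0644  0.0254] after [-0.1694  0.0648  0.0254] turn 0.002
```

```bash
python3 jog.py '-0.034 0.013 0 0;-0.034 0.013 0 0;-0.034 0.013 0 0;-0.034 0.013 0 0;-0.033 0.0128 0 0;0 0 0.02 0;0 0 0.02 0;0 0 0 0;0 0 0 0;0 0 0 0'|head -1
python3 - <<'E'
from station import bot, ticket, grab_frame
from h import *
go(bot,-27,4.5,40,0)
f=grab_frame("scene")["frame"][140:260,230:390,::-1]
g=grab_frame("wrist")["frame"][:,:,::-1]
c=np.zeros((600,800,3),np.uint8);c[:300,:400]=cv2.resize(f,(400,300),interpolation=cv2.INTER_CUBIC);c[300:,:400]=cv2.resize(g,(400,300))
f=grab_frame("top")["frame"][170:320,262:392,::-1];c[:461,400:]=cv2.resize(f,(400,461));cv2.imwrite("pics/a4.png",c)
E
```

```text
clock: 10.8
t 10.80 board [-26.6   4.9] z 66.6 yaw 0.002 F [ 0.1 -0.7  0.2] open 0.084 j [-0.27  0.09 -0.14  1.34 -0.    1.2 ] tilt [ 0.001 -0.   ]
before-turn axes [-0.0004 -0.0004  0.0266] after [-0.0004 -0.0004  0.0266] turn 0.002
```

View pics/a4.png

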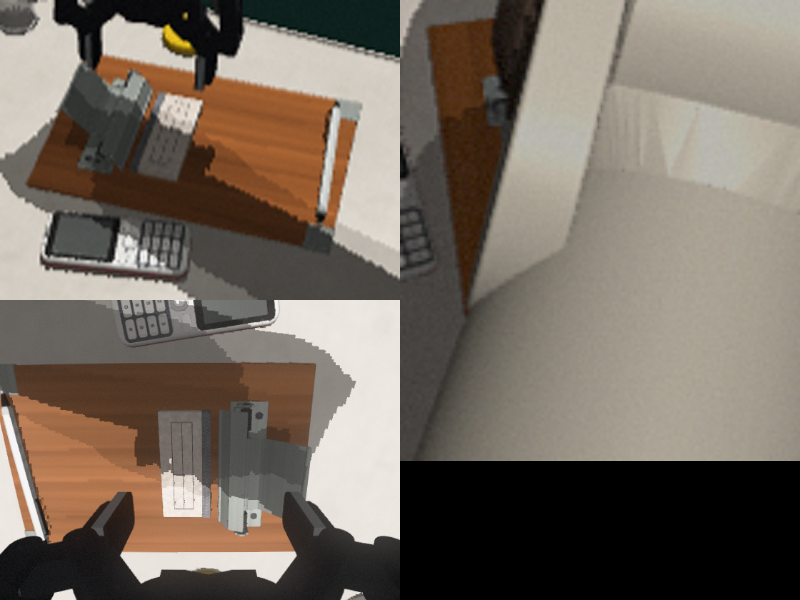

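The fingers straddle clip and pad along the board axis. The pusher finger is behind the pad's free edge and the other finger is over the tongue. I'll descend and watch the force.

```bash
python3 jog.py '0 -0.0005 0.01 0;0 0 0.01 0;0 0 0.01 0;0 0 0.005 0;0 0 0 0;0 0 0 0'|head -1
python3 - <<'E'
from station import bot, ticket, grab_frame
from h import *
go(bot,-27,4.5,10,0)
E
python3 jog.py '0 0 0.005 0;0 0 0.005 0;0 0 0.005 0;0 0 0 0;0 0 0 0'|head -1
python3 - <<'E'
from station import bot, ticket, grab_frame
from h import *
go(bot,-27,4.5,5,0)
E
```

```text
clock: 11.45
t 11.45 board [-27.6   5.1] z 29.9 yaw 0.000 F [ 0.2 -0.2 -0.1] open 0.084 j [-0.27  0.11 -0.19  1.27 -0.    1.2 ] tilt [-0.001  0.   ]
before-turn axes [-0.0006  0.0006  0.0199] after [-0.0006  0.0006  0.0199] turn 0.000
clock: 11.87
t 11.87 board [-27.5   5. ] z 15.1 yaw -0.000 F [ 0.1 -0.  -0.3] open 0.084 j [-0.27  0.12 -0.21  1.24  0.    1.2 ] tilt [-0.001  0.   ]
before-turn axes [-0.0005  0.0005  0.0101] after [-0.0005  0.0005  0.0101] turn -0.000
```

```bash
python3 jog.py '0 0 0.004 0;0 0 0.004 0;0 0 0 0;0 0 0 0'|head -1
python3 - <<'E'
from station import bot, ticket, grab_frame
from h import *
go(bot)
E
python3 jog.py '0 0 0.004 0;0 0 0.003 0;0 0 0 0;0 0 0 0'|head -1
python3 - <<'E'
from station import bot, ticket, grab_frame
from h import *
go(bot)
E
```

```text
clock: 12.2
t 12.20 board [-27.2   4.9] z 7.6 yaw 0.000 F [-0.7 -1.3  3.2] open 0.084 j [-0.27  0.12 -0.22  1.23 -0.    1.2 ] tilt [ 0. -0.]
clock: 12.53
t 12.53 board [-27.2   4.9] z 0.5 yaw -0.000 F [-0.9 -0.3  4.2] open 0.084 j [-0.27  0.13 -0.23  1.21 -0.    1.2 ] tilt [ 0. -0.]
```

```bash
python3 jog.py '0 0 0.001 0;0 0 0.001 0;0 0 0.001 0;0 0 0 0;0 0 0 0'|head -1
python3 - <<'E'
from station import bot, ticket, grab_frame
from h import *
go(bot)
f=grab_frame("scene")["frame"][140:260,230:390,::-1]
g=grab_frame("wrist")["frame"][120:360,100:420,::-1]
c=np.zeros((600,800,3),np.uint8);c[:300,:400]=cv2.resize(f,(400,300),interpolation=cv2.INTER_CUBIC);c[:300,400:]=cv2.resize(g,(400,300));cv2.imwrite("pics/a5.png",c[:300])
E
```

```text
clock: 12.95
t 12.95 board [-27.8   4.9] z -2.1 yaw -0.000 F [-5.7 -0.2  8.6] open 0.084 j [-0.27  0.13 -0.23  1.21 -0.    1.2 ] tilt [-0.001 -0.   ]
```

View pics/a5.png

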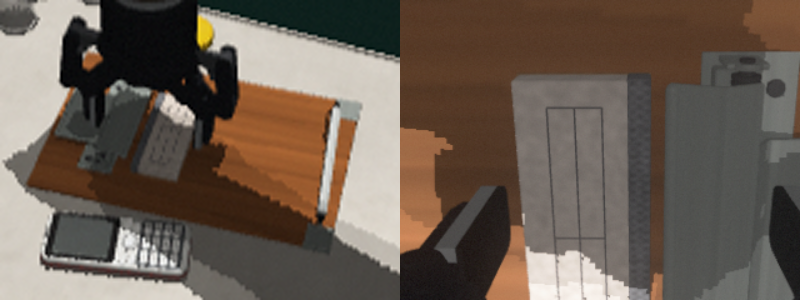

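The scene view shows the tongue pressed flat by the far finger at (95,105). The wrist crop shows the pusher at (490,230), just behind the pad's free edge at (520,200), and the flap clear of the bound edge. I'll ease up 0.7 mm and slide forward.

```bash
python3 jog.py '0 0 -0.0007 0;0 0.001 0 0;0 0.001 0 0;0 0.001 0 0;0 0.001 0 0;0 0 0 0'|head -1
python3 - <<'E'
from station import bot, ticket, grab_frame
from h import *
go(bot)
E
python3 jog.py '0 0.001 0 0;0 0.001 0 0;0 0.001 0 0;0 0.001 0 0;0 0 0 0;0 0 0 0'|head -1
python3 - <<'E'
from station import bot, ticket, grab_frame
from h import *
go(bot)
E
```

```text
clock: 13.55
t 13.55 board [-23.6   4.9] z -1.7 yaw -0.000 F [-3.2 -0.9  5.3] open 0.084 j [-0.26  0.14 -0.22  1.21 -0.    1.2 ] tilt [-0.001 -0.   ]
clock: 14.05
t 14.05 board [-19.6   5. ] z -1.8 yaw -0.000 F [-5.  -0.4  4.7] open 0.084 j [-0.26  0.14 -0.21  1.21 -0.    1.2 ] tilt [-0.001 -0.   ]
```

```bash
python3 jog.py '0 0.001 0 0;0 0.001 0 0;0 0.001 0 0;0 0.001 0 0;0 0 0 0;0 0 0 0'|head -1
python3 - <<'E'
from station import bot, ticket, grab_frame
from h import *
go(bot)
E
python3 jog.py '0 0.001 0 0;0 0.001 0 0;0 0.001 0 0;0 0.001 0 0;0 0 0 0'|head -1
python3 - <<'E'
from station import bot, ticket, grab_frame
from h import *
go(bot)
f=grab_frame("wrist");cv2.imwrite("pics/w1.png",f["frame"][:,:,::-1])
E
```

```text
clock: 14.55
t 14.55 board [-14.9   5. ] z -1.8 yaw 0.000 F [-1.2  0.6  3.7] open 0.084 j [-0.26  0.15 -0.2   1.21  0.    1.21] tilt [0. 0.]
clock: 14.97
t 14.97 board [-11.    4.9] z -1.8 yaw 0.000 F [-1.  -0.8  3.4] open 0.084 j [-0.26  0.16 -0.19  1.21  0.    1.21] tilt [0. 0.]
```

```bash
python3 jog.py '0 0.001 0 0;0 0.001 0 0;0 0.001 0 0;0 0 0 0;0 0 0 0'|head -1
python3 - <<'E'
from station import bot, ticket, grab_frame
from h import *
go(bot)
E
python3 jog.py '0 0.001 0 0;0 0.001 0 0;0 0 0 0;0 0 0 0'|head -1
python3 - <<'E'
from station import bot, ticket, grab_frame
from h import *
go(bot)
f=grab_frame("wrist");cv2.imwrite("pics/w2.png",f["frame"][:,:,::-1])
E
```

```text
clock: 15.43
t 15.43 board [-8.  5.] z -1.8 yaw 0.000 F [-1.6  0.2  2.6] open 0.084 j [-0.25  0.17 -0.19  1.22  0.    1.21] tilt [0. 0.]
clock: 15.77
t 15.77 board [-6.1  4.9] z -1.8 yaw 0.000 F [-1.2 -0.6  3.2] open 0.084 j [-0.25  0.17 -0.18  1.22  0.    1.21] tilt [ 0. -0.]
```

```bash
for i in 1; do python3 jog.py '0 0.001 0 0;0 0 0 0;0 0 0 0' | grep -E "force"; done; python3 jog.py '0 0.001 0 0;0 0 0 0;0 0 0 0' | grep force
python3 - <<'E'
from station import bot, ticket, grab_frame
from h import *
go(bot)
f=grab_frame("wrist")["frame"][120:380,60:460,::-1];cv2.imwrite("pics/w3.png",cv2.resize(f,(800,520),interpolation=cv2.INTER_CUBIC))
E
```

```text
contact_force: [-1.2, 0.9, 3.0]
grip_force: 1.3
contact_force: [-1.6, 0.0, 2.3]
grip_force: 1.2
t 16.32 board [-4.2  4.9] z -1.8 yaw 0.000 F [-1.6  0.   2.3] open 0.084 j [-0.25  0.18 -0.18  1.22  0.    1.21] tilt [0. 0.]
```

```bash
python3 jog.py '0 0.001 0 0;0 0 0 0;0 0 0 0' | grep force; python3 jog.py '0 0.001 0 0;0 0 0 0;0 0 0 0' | grep -E "force|opening"
```

```text
contact_force: [-4.7, -1.1, 4.9]
grip_force: 3.7
contact_force: [-9.5, -1.6, 7.0]
opening: 0.0837
grip_force: 5.9
```

View pics/w3.png

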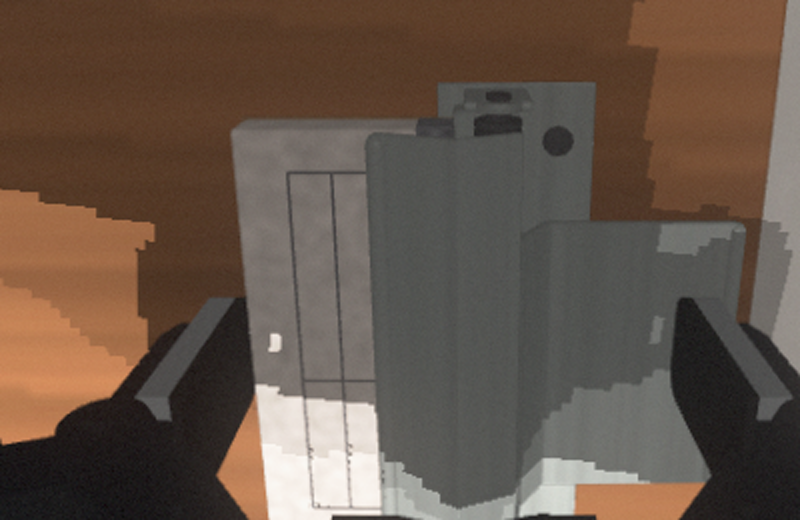

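The force rose to 9.5 N, so the pad is seated against the stop. The view shows the pad parallel under the flap with the tongue level. I'll back the pusher off 4 mm and then lift.

```bash
python3 jog.py '0 -0.001 0 0;0 -0.002 0 0;0 -0.002 0 0;0 0 0 0;0 0 -0.002 0;0 0 -0.003 0;0 0 -0.003 0;0 0 -0.004 0;0 0 -0.01 0;0 0 -0.03 0;0 0 -0.04 0;0 0 -0.03 0'|grep force; python3 jog.py '0.03 0 0 0;0.04 0 0 0;0.04 0 0 0;0.04 0 0 0;0.03 0 0 0;0 0 0 0;0 0 0 0;0 0 0 0'|grep force
python3 - <<'E'
from station import bot, ticket, grab_frame
from h import *
go(bot)
f=grab_frame("top")["frame"][170:280,262:372,::-1]
cv2.imwrite("pics/a6.png",cv2.resize(f,(550,550),interpolation=cv2.INTER_CUBIC))
E
```

```text
contact_force: [0.8, -0.2, -0.0]
grip_force: 0.0
contact_force: [0.0, 0.0, 0.5]
grip_force: 0.0
t 18.53 board [ -7.3 184.8] z 120.6 yaw 0.001 F [0.  0.  0.5] open 0.084 j [ 0.07  0.04 -0.09  1.44 -0.    1.53] tilt [ 0. -0.]
```

View pics/a6.png

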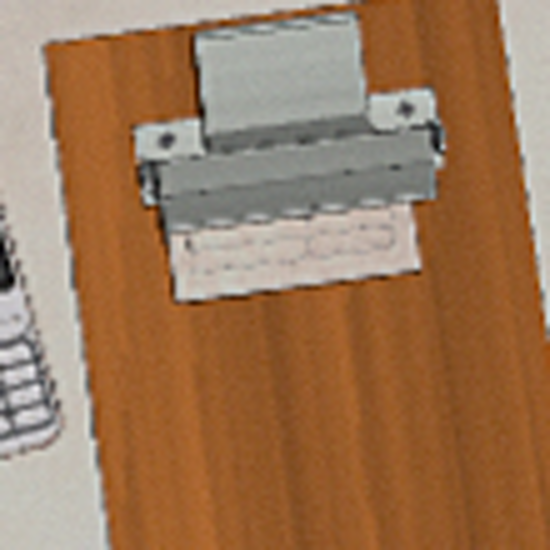

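The flap has closed on the pad. The free corners are at (177,300) and (419,269) in this crop, so I'll check the position.

Run:
```python
from station import bot, ticket, grab_frame
from h import *
f=grab_frame("top")
T=lambda u:(np.array(u)+.5)/5-.5+[262,170]
q=inb(BD,onz(f,T([(177,300),(419,269)]),.014))*1e3;print(q,np.arctan2(q[0,0]-q[1,0],q[0,1]-q[1,1]))
print(inb(BD,onz(f,T([(137,126),(435,88)]),.006))*1e3)
```

```text
[[-46.9556258   49.28888266]
 [-47.22373137 -39.56475327]] 0.003017375180077378
[[ 19.07259418  54.9647458 ]
 [ 18.7176228  -56.13320126]]
```

```bash
python3 -c "
from station import bot, ticket, grab_frame
print(ticket.hand_in())"
```

```text
the job is handed in; nothing more can be done
None
```

The pad is loaded and the job is handed in, but no verdict came back: by my last picture its bound edge is against the stop bar, about 5 mm off centre and square to 0.003 rad, with the flap closed on it and the arm clear.

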